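# Earring stands set out in a rising row beside the necklace bust

### The arm

A 7-joint arm with a two-finger parallel gripper is mounted at the origin on the work surface. World frame = base frame: x ahead of the robot, y to its left, z up, the work surface at z = 0. Lengths are in m, angles in rad, forces in N, time in s.
With the tool pointing down it reaches from about 0.425 to 1.025 m from the base axis. Payload 9.4 kg.
Tool frame: the origin (TCP) lies midway between the tips of the shut fingers; the grasp point (between the pads) lies 19 mm behind it; z points along the fingers, y is the line along which they close (so a half turn about z gives the same grasp; the last joint's range is limited). The gripper opens to 93 mm and grips with 3 to 60 N. Pads are 15 mm wide; open, the fingers measure 128 mm over their backs; the gripper's body (75 mm by 188 mm) begins 65 mm behind the grasp point.
Start: joints at [1.246, 0.599, -0.003, 1.599, 0.002, 0.943, -0.08], TCP at [0.178, -0.703, 0.219] pointing down, gripper open.
Joint ranges: [-2.57, 2.57], [-0.35, 1.97], [-1.29, 1.29], [0.11, 2.56], [-1.05, 4.19], [0.11, 1.86], [-2.63, 2.63]. Speed limits (rad/s): [2.22, 2.22, 3.01, 3.01, 3.14, 3.14, 3.14].

### API

Orientations are given as [roll, pitch, yaw] about the fixed x, y, z axes, in that order (R = Rz(yaw) Ry(pitch) Rx(roll)).
In Python, from bench import arm, viewer, order gives the robot as it stands.
- The arm moves only by the tool jog_arm, never from a script. Its argument "series" is a list of rows, each an object with "fingers": the closure, from -1 (fully open) to 1 (shut); "slide": the shift along the tool's x, y, z in units of 0.05 m (1.0 is 0.05 m), a list of three; "yaw": the turn about the tool's z in units of 4 degrees (1.0 is 4 degrees). A call has 1 to 20 rows; each row shifts and turns the commanded pose from where the row before left it, along the tool's axes as they then stand; what a row does not reach is not made up. A row lasts 1/10 s, in which the tool goes at most 50 mm and 8.59 degrees, less where a joint would pass 70% of its speed; a pose out of reach is approached as far as the arm can. A call with a number of a shift or a turn outside -1 to 1 is refused whole. A call with a gripper value outside its range is refused whole. The fingers move at their own pace and stop on an object; the grip force is fixed at half the most. Time passes only in rows, so rows that do not move let the fingers close. It gives the time, the measured TCP pose, the force, the opening and the grip force at its end, in the units of the state.
- arm.observe(): the state, without advancing time (a new reading comes with each control period).
- viewer.capture(name): name is "side" or "top"; returns the picture (420x560x3 uint8, blue, green, red); there is no depth.
- viewer.camera_params(name): a dict with "vfov" (degrees; the focal length in pixels is half the picture's height over the tangent of half this angle, whatever the lens; pixels are square), "cx", "cy" (the principal point, pixels), "rvec" (rotation vector, rad) and "tvec" (3), from world to camera coordinates, as OpenCV has them. Camera axes: x right, y down, z forward; pixel columns grow to the right and rows downward; lengths in m; the calibration is good to about 2 mm. A picture is of the moment at which its call begins. camera_params takes no time and is no camera call.
- order.hand_in(): hands the job in; it is judged then, once.
The state is a dict: "time": time; "joint_pos": joint angles; "qvel": joint speeds; "joint_efforts": joint torques, N m; "position": TCP position; "orientation": TCP orientation; "ft_force": force on the tool from outside, world axes, zero at the start; "torque": the same for the moment, N m; "opening": opening from 0.0 (shut) to 1.0 (fully open); "finger_force": force on a finger pad.
Only numpy, scipy, OpenCV 4.12 (cv2) and the standard library are available. Lean on these libraries where they do the work, as an engineer would, in place of code of your own. Each camera call takes 0.05 s, during which the arm holds its last target. There are 200 camera calls.

### The job

Set the four earring stands out on the riser board, one upright in the middle of each felt mat with its bar running straight along the row, so that the row climbs from the shortest stand at the mirror's end to the tallest next to the necklace bust. Don't knock any stand over, and leave the bust and the mirror standing where they are.

Things in the scene. Friction and masses are not known exactly. Their poses are not given: they have to be found in the camera images.
- stand_b: the shortest of four dark walnut T-shaped earring stands, upright, loose, about 90 g: 85 mm tall; round foot 52 mm across, 10 mm thick; post 10 mm thick; level crossbar at the top, 60 mm long, 12 mm thick, 18 mm high. A brass hoop hangs over each end of the bar; grip the bar's middle. Origin: centre of the foot's underside; z up, y along the bar, x through its thickness.
- stand_a: the second shortest of four dark walnut T-shaped earring stands, upright, loose, about 110 g: 105 mm tall; round foot 56 mm across, 10 mm thick; post 10 mm thick; level crossbar at the top, 68 mm long, 12 mm thick, 18 mm high. A brass hoop hangs over each end of the bar; grip the bar's middle. Origin: centre of the foot's underside; z up, y along the bar, x through its thickness.
- stand_d: the second tallest of four dark walnut T-shaped earring stands, upright, loose, about 130 g: 125 mm tall; round foot 60 mm across, 10 mm thick; post 10 mm thick; level crossbar at the top, 76 mm long, 12 mm thick, 18 mm high. A brass hoop hangs over each end of the bar; grip the bar's middle. Origin: centre of the foot's underside; z up, y along the bar, x through its thickness.
- stand_c: the tallest of four dark walnut T-shaped earring stands, upright, loose, about 150 g: 145 mm tall; round foot 64 mm across, 10 mm thick; post 10 mm thick; level crossbar at the top, 84 mm long, 12 mm thick, 18 mm high. A brass hoop hangs over each end of the bar; grip the bar's middle. Origin: centre of the foot's underside; z up, y along the bar, x through its thickness.
- mat_p: one of four alike dark grey felt mats, 84 x 84 x 3 mm, fixed in a row about 110 mm apart on a pale wooden riser board (115 x 450 mm, 20 mm high); any of them may be at any place in the row. Origin: centre of its underside, 20 mm above the table (a stand on it has its foot 23 mm above the table); y along the row, x across it, z up.
- mat_q: one of four alike dark grey felt mats, 84 x 84 x 3 mm, fixed in a row about 110 mm apart on a pale wooden riser board (115 x 450 mm, 20 mm high); any of them may be at any place in the row. Origin: centre of its underside, 20 mm above the table (a stand on it has its foot 23 mm above the table); y along the row, x across it, z up.
- mat_r: one of four alike dark grey felt mats, 84 x 84 x 3 mm, fixed in a row about 110 mm apart on a pale wooden riser board (115 x 450 mm, 20 mm high); any of them may be at any place in the row. Origin: centre of its underside, 20 mm above the table (a stand on it has its foot 23 mm above the table); y along the row, x across it, z up.
- mat_s: one of four alike dark grey felt mats, 84 x 84 x 3 mm, fixed in a row about 110 mm apart on a pale wooden riser board (115 x 450 mm, 20 mm high); any of them may be at any place in the row. Origin: centre of its underside, 20 mm above the table (a stand on it has its foot 23 mm above the table); y along the row, x across it, z up.
- bust: small cream necklace bust with a brass bead necklace, on a brass stem and round dark wooden foot (96 mm across); 199 mm tall, 124 mm wide, loose, about 0.7 kg. Stands on the table past one end of the riser (either end), about 150 mm from the nearest mat's centre. Origin: centre of the foot's underside, z up.
- mirror: round counter mirror, 104 mm across, tilted back, on a short stem and round steel foot (96 mm across); about 153 mm tall, loose, about 0.5 kg. Stands on the table past the other end of the riser. Origin: centre of the foot's underside, z up.

How it is judged:
At the end, for the whole second after the job is handed in: Each stand upright and at rest on a mat, centred within 12 mm, its bar within 0.2 rad of the row's direction (either way round); from the bust outwards: tallest, second tallest, second shortest, shortest. Bust and mirror not moved over 25 mm; no stand knocked over ((horizontal distance between stand_b and mat_p below 0.012 m or horizontal distance between stand_b and mat_q below 0.012 m or horizontal distance between stand_b and mat_r below 0.012 m or horizontal distance between stand_b and mat_s below 0.012 m) and horizontal distance between stand_b and bust above 0.42 m and angle between the y axis of each of stand_b, stand_a, stand_d, stand_c and the y axis of mat_p, either way round below 0.2 rad and angle between each of stand_b, stand_a, stand_d, stand_c's own z axis and vertical below 0.08 rad and height (world z) of stand_b between 0.018 and 0.028 m and linear speed of each of stand_b, stand_a, stand_d, stand_c below 0.02 m/s and angular speed of each of stand_b, stand_a, stand_d, stand_c below 0.1 rad/s and (horizontal distance between stand_a and mat_p below 0.012 m or horizontal distance between stand_a and mat_q below 0.012 m or horizontal distance between stand_a and mat_r below 0.012 m or horizontal distance between stand_a and mat_s below 0.012 m) and horizontal distance between stand_a and bust between 0.31 and 0.42 m and height (world z) of stand_a between 0.018 and 0.028 m and (horizontal distance between stand_d and mat_p below 0.012 m or horizontal distance between stand_d and mat_q below 0.012 m or horizontal distance between stand_d and mat_r below 0.012 m or horizontal distance between stand_d and mat_s below 0.012 m) and horizontal distance between stand_d and bust between 0.2 and 0.31 m and height (world z) of stand_d between 0.018 and 0.028 m and (horizontal distance between stand_c and mat_p below 0.012 m or horizontal distance between stand_c and mat_q below 0.012 m or horizontal distance between stand_c and mat_r below 0.012 m or horizontal distance between stand_c and mat_s below 0.012 m) and horizontal distance between stand_c and bust below 0.2 m and height (world z) of stand_c between 0.018 and 0.028 m); the robot touches nothing.
It fails at once if an earring stand is knocked over (angle between any of stand_b, stand_a, stand_d, stand_c's own z axis and vertical above 0.6 rad).
It fails at once if the bust is pushed out of place or knocked over (distance of bust from where it was at the start of the episode above 0.025 m or angle between bust's own z axis and vertical above 0.4 rad).
It fails at once if the mirror is pushed out of place or knocked over (distance of mirror from where it was at the start of the episode above 0.025 m or angle between mirror's own z axis and vertical above 0.4 rad).
It also fails if it takes over 104 s, if anything falls off the work surface, if the arm or the gripper's body presses on something with over 40 N, if the wrist force passes 120 N, or if a joint passes its speed limit or range.

## Working session

There is one attempt and no reset: what is moved stays moved. The work goes in short steps, Python scripts to look and compute and a tool call to move; the robot and the scene stay as the last step left them, time stands still between calls to the robot, and variables do not carry over. Pictures are saved under pics/ and viewed, at most 14 in all, crops included, and the job is handed in when it is done.

Besides the shell and the picture viewer there is one more tool, called after "Emit:" as a command line: name --argument value ..., lists and objects as JSON in quotes. jog_arm: Moves the arm, as the interface text tells. Shifts and turns lie within -1 to 1; 1 stands for 0.05 m of shift or 4 degrees of turn. Its arguments: {"type":"object","properties":{"series":{"type":"array"}},"required":["series"]}

```bash
mkdir -p pics
python3 - <<'E'
from bench import arm, viewer, order
import cv2
print(arm.observe())
for n in("side","top"):
    print(n,viewer.camera_params(n)); cv2.imwrite(f"pics/{n}0.png",viewer.capture(n))
E
```

```text
{'time': 0.0, 'joint_pos': array([ 1.24632002,  0.60016891, -0.00254674,  1.60011587,  0.00183409,
        0.94287562, -0.07977144]), 'qvel': array([ 5.58291761e-05, -7.09310272e-04,  8.63168293e-04,  8.37035629e-04,
        3.93033703e-04, -4.30544195e-04,  4.88471408e-04]), 'joint_efforts': array([-1.24105896e-03, -7.65057278e+01,  1.49663139e+00, -2.52359104e+01,
       -5.25242812e-02,  1.68458442e-02,  2.05604811e-04]), 'position': array([ 0.1776645 , -0.70240185,  0.21773329]), 'orientation': array([-3.14003567e+00,  1.68802628e-04,  2.47886419e-01]), 'ft_force': array([0.09031469, 0.15682873, 0.25384431]), 'torque': array([ 0.01723478, -0.03041049, -0.03988228]), 'finger_force': 0.0, 'opening': 0.9999993636716152}
side {'vfov': 52.402571154270845, 'cx': 279.7180240931905, 'cy': 204.83882849449435, 'rvec': array([ 2.17582996, -0.02904111,  0.03441526]), 'tvec': array([-0.5399221 ,  0.04414692,  1.04970901])}
top {'vfov': 51.04203084272987, 'cx': 275.73286864116295, 'cy': 206.33868297996253, 'rvec': array([ 2.1798889 , -2.14816405,  0.15764381]), 'tvec': array([-0.00186564,  0.56781957,  1.06472148])}
```

View pics/top0.png

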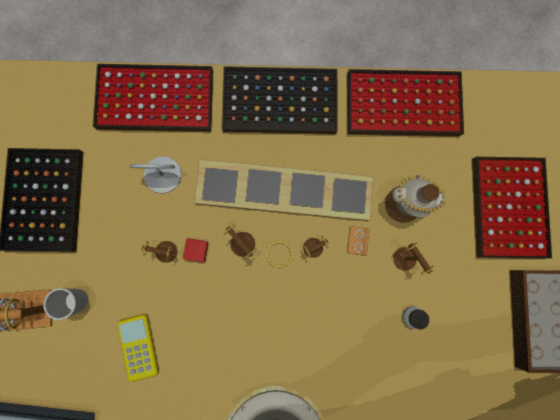

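View pics/side0.png

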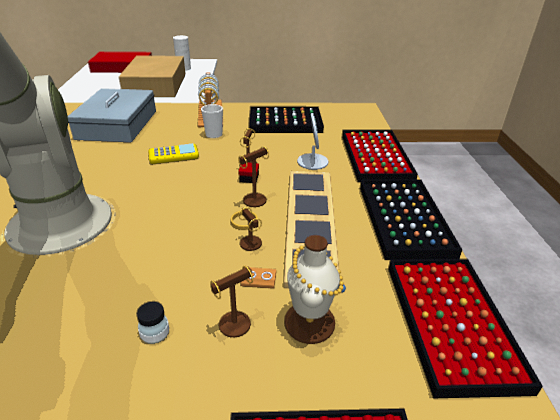

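The top view shows the mats at about (220,185), (264,187), (307,190) and (349,195). The mirror is at (162,175) and the bust at (405,200). The stand feet are at about (165,252), (243,243), (313,247) and (405,258). I'll zoom in to measure accurately.

Run:
```python
import cv2,numpy as np
t=cv2.imread("pics/top0.png"); s=cv2.imread("pics/side0.png")
a=t[225:280,130:290]; b=t[225:280,290:450]
f=lambda i,k:cv2.resize(i,None,fx=k,fy=k,interpolation=cv2.INTER_CUBIC)
cv2.imwrite("pics/tz.png",np.vstack([f(a,5),f(b,5)]))
cv2.imwrite("pics/sz.png",np.hstack([f(s[120:260,215:290],4),f(s[220:360,195:290],4)]))
```

```text
(no output)
```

View pics/tz.png

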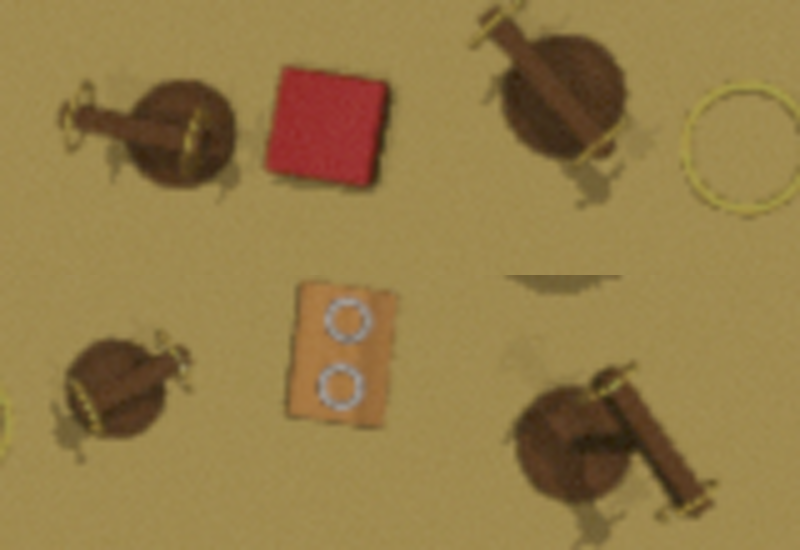

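View pics/sz.png

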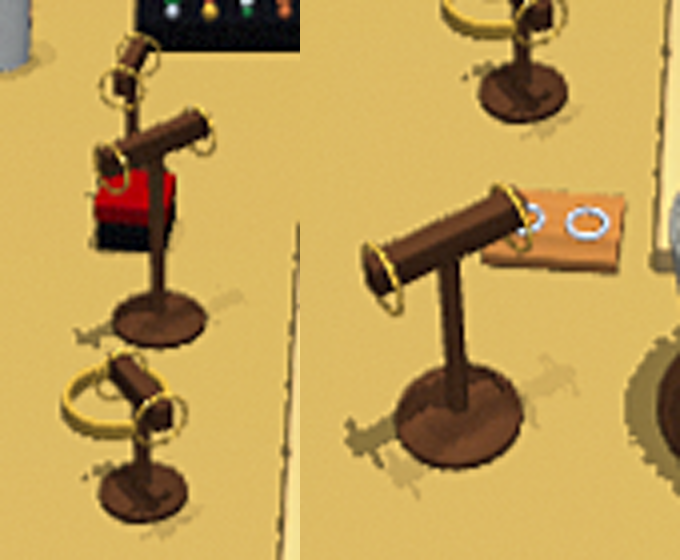

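The zooms show the stands clearly, but I'm not sure from the picture alone which is which. I'll triangulate the bar middles to get their heights, and use the foot diameters as a check.

```bash
cat > h.py <<'E'
import cv2,numpy as np
from bench import arm,viewer,order
def cam(n):
    p=viewer.camera_params(n); f=210/np.tan(np.radians(p['vfov']/2))
    R=cv2.Rodrigues(p['rvec'])[0]; t=np.array(p['tvec'])
    return np.array([[f,0,p['cx']],[0,f,p['cy']],[0,0,1]]),R,t
C={n:cam(n) for n in('top','side')}
def atz(n,uv,z):
    K,R,t=C[n]; d=R.T@np.linalg.inv(K)@[uv[0],uv[1],1]; c=-R.T@t
    return c+d*(z-c[2])/d[2]
def tri(ut,us):
    P=[C[n][0]@np.c_[C[n][1],C[n][2]] for n in('top','side')]
    X=cv2.triangulatePoints(P[0],P[1],np.float64(ut).reshape(2,1),np.float64(us).reshape(2,1)).ravel(); return X[:3]/X[3]
def proj(n,X): K,R,t=C[n]; p=K@(R@np.array(X)+t); return p[:2]/p[2]
E
python3 - <<'E'
from h import *
np.set_printoptions(precision=4,suppress=True)
u=lambda x,y:np.array([(x+.5)/5-.5+130,(y+.5)/5-.5+225])
l=lambda x,y:np.array([(x+.5)/5-.5+290,(y-275+.5)/5-.5+225])
a=lambda x,y:np.array([(x+.5)/4-.5+215,(y+.5)/4-.5+120])
b=lambda x,y:np.array([(x-300+.5)/4-.5+195,(y+.5)/4-.5+220])
S={'1':(u(181,134),54,u(75,115),u(212,140),a(143,50),a(122,85),None),
'2':(u(564,97),61,u(490,22),u(605,152),a(205,123),a(107,162),a(159,318)),
'3':(l(115,388),50,l(183,357),l(85,402),a(155,410),a(120,367),a(143,492)),
'4':(l(575,443),58,l(607,378),l(697,505),b(512,207),b(378,265),b(459,416))}
for k,(f,r,e1,e2,s1,s2,fs) in S.items():
    F=atz('top',f,.01); rr=np.linalg.norm(F-atz('top',f+[r/5,0],.01))
    E1=tri(e1,s1);E2=tri(e2,s2)
    print(k,'foot',F,'side',None if fs is None else atz('side',fs,.01),'dia',2*rr,'\n  ends',E1,E2,'len',np.linalg.norm(E1-E2),'mid',(E1+E2)/2,'yawdeg',np.degrees(np.arctan2(E1[1]-E2[1],E1[0]-E2[0])))
img=cv2.imread("pics/top0.png"); h=cv2.cvtColor(img,cv2.COLOR_BGR2HSV)
m=((h[...,1]<70)&(h[...,2]<125)).astype('uint8'); m[:155]=0;m[225:]=0;m[:,:195]=0;m[:,380:]=0
n,_,st,ce=cv2.connectedComponentsWithStats(cv2.morphologyEx(m,cv2.MORPH_OPEN,np.ones((3,3))))
M=[atz('top',c,.023) for s,c in zip(st[1:],ce[1:]) if s[4]>500]
M=np.array(sorted(M,key=lambda p:-p[1]));print(M,np.diff(M,axis=0)); print([s[4] for s in st[1:]])
d=M[0]-M[-1];print('row yaw',np.degrees(np.arctan2(d[1],d[0])))
print('mirror',atz('top',(162,176),0),'bust',atz('top',(405,205),0))
# side check of mats
hs=cv2.cvtColor(cv2.imread("pics/side0.png"),cv2.COLOR_BGR2HSV)
for i in M: print(proj('side',i))
for p in((308,182.5),(311,205),(313,231)): print(atz('side',p,.023))
E
```

```text
1 foot [0.4524 0.2813 0.01  ] side None dia 0.054159448031018624 
  ends [0.4604 0.3111 0.0964] [0.4484 0.2464 0.0997] len 0.06589909424459017 mid [0.4544 0.2787 0.098 ] yawdeg 79.49742684684034
2 foot [0.4737 0.0891 0.01  ] side [0.4759 0.0831 0.01  ] dia 0.06172008736673676 
  ends [0.5043 0.1161 0.1367] [0.4456 0.063  0.138 ] len 0.07915077772662296 mid [0.475  0.0896 0.1373] yawdeg 42.07937524182887
3 foot [ 0.4681 -0.0889  0.01  ] side [ 0.4693 -0.0962  0.01  ] dia 0.050847302350558635 
  ends [ 0.4794 -0.1139  0.0824] [ 0.4582 -0.0677  0.0782] len 0.051052767180949796 mid [ 0.4688 -0.0908  0.0803] yawdeg -65.30649959489543
4 foot [ 0.4436 -0.323   0.01  ] side [ 0.445  -0.3293  0.01  ] dia 0.059271170073821725 
  ends [ 0.472  -0.3048  0.118 ] [ 0.4159 -0.3431  0.1223] len 0.0679982370175756 mid [ 0.444  -0.324   0.1202] yawdeg 34.324923352114936
[[ 0.6223  0.1493  0.023 ]
 [ 0.6203  0.0389  0.023 ]
 [ 0.6132 -0.0734  0.023 ]
 [ 0.5999 -0.1801  0.023 ]] [[-0.0019 -0.1104  0.    ]
 [-0.0071 -0.1123  0.    ]
 [-0.0133 -0.1067  0.    ]]
[np.int32(1046), np.int32(1044), np.int32(1039), np.int32(1040)]
row yaw 86.11920673485078
mirror [0.6471 0.3021 0.    ] bust [ 0.5813 -0.3304  0.    ]
[307.5923 181.4988]
[310.6171 204.1333]
[312.0691 231.4078]
[310.6776 262.4808]
[0.6229 0.144  0.023 ]
[0.6209 0.035  0.023 ]
[ 0.6155 -0.0719  0.023 ]
```

Triangulated bar heights (137, 120, 98 and 80 mm), together with bar lengths and foot sizes, identify the stands:

| Image position | Stand | x, y (m) | Bar yaw |
|---|---|---|---|
| 1 (left) | a | .453, .280 | 80° |
| 2 | c, tallest | .474, .089 | 42° |
| 3 | b | .468, −.090 | 115° |
| 4 (right) | d | .444, −.323 | 34° |

The bust is at the −y end. I'll place them in the order c→mat4, b→mat1, a→mat2, d→mat3, planning the moves in the tool frame.

```bash
cat >> h.py <<'E'
def plan(wps,start=None,yaw=None):
    "print, per waypoint (x,y,z,yawdeg): yaw units first, then shift in units (after the turn)"
    if start is None:
        o=arm.observe(); start=o['position']; yaw=np.degrees(o['orientation'][2])
    p=np.array(start)
    for w in wps:
        print('yaw %.2f'%((yaw-w[3])/4),end='  '); yaw=w[3]; c,s=np.cos(np.radians(yaw)),np.sin(np.radians(yaw))
        d=np.array(w[:3])-p; p=np.array(w[:3]); print('slide',np.round(np.array([c*d[0]+s*d[1],s*d[0]-c*d[1],-d[2]])/.05,2))
E
python3 - <<'E'
from h import *
np.set_printoptions(precision=4,suppress=True)
plan([(.37,-.35,.24,42),(.474,.089,.24,42),(.474,.089,.117,42)])
img=cv2.imread("pics/top0.png"); h=cv2.cvtColor(img,cv2.COLOR_BGR2HSV)
m=((h[...,1]<70)&(h[...,2]<125)).astype('uint8'); m[:155]=0;m[225:]=0;m[:,:195]=0;m[:,380:]=0
for c in cv2.findContours(m,cv2.RETR_EXTERNAL,cv2.CHAIN_APPROX_NONE)[0]:
    if cv2.contourArea(c)>500:
        q=cv2.boxPoints(cv2.minAreaRect(c)); P=np.array([atz('top',x,.023) for x in q]); e=np.roll(P,-1,0)-P
        print(P.mean(0),np.linalg.norm(e,axis=1),np.degrees(np.arctan2(e[:,1],e[:,0])))
for uv in((197,208),(371,218),(372,177),(200,161)): print('board',atz('top',uv,.02))
E
```

```text
yaw -6.95  slide [ 7.57 -2.66 -0.44]
yaw 0.00  slide [ 7.42 -5.13 -0.  ]
yaw 0.00  slide [0.   0.   2.46]
[ 0.6    -0.1802  0.023 ] [0.0842 0.0826 0.0843 0.0819] [ -4.7018 -93.6616 174.7601  86.2994]
[ 0.6133 -0.0734  0.023 ] [0.0834 0.0828 0.0835 0.082 ] [ -4.853  -94.541  174.6074  85.4287]
[0.6207 0.0388 0.023 ] [0.0835 0.0827 0.0835 0.0819] [ -4.3839 -94.817  175.077   85.1553]
[0.6225 0.1495 0.023 ] [0.0836 0.0829 0.0836 0.0821] [ -4.2798 -95.4607 175.1793  84.5176]
board [0.5625 0.2053 0.02  ]
board [ 0.5438 -0.2364  0.02  ]
board [ 0.6499 -0.2405  0.02  ]
board [0.684 0.202 0.02 ]
```

Emit:
jog_arm --series '[{"fingers": -1, "slide": [0, 0, -0.06], "yaw": -0.99}, {"fingers": -1, "slide": [0, 0, -0.06], "yaw": -0.99}, {"fingers": -1, "slide": [0, 0, -0.06], "yaw": -0.99}, {"fingers": -1, "slide": [0, 0, -0.06], "yaw": -0.99}, {"fingers": -1, "slide": [0, 0, -0.06], "yaw": -0.99}, {"fingers": -1, "slide": [0, 0, -0.06], "yaw": -0.99}, {"fingers": -1, "slide": [0, 0, -0.06], "yaw": -1}, {"fingers": -1, "slide": [0.63, -0.22, 0], "yaw": 0}, {"fingers": -1, "slide": [0.63, -0.22, 0], "yaw": 0}, {"fingers": -1, "slide": [0.63, -0.22, 0], "yaw": 0}, {"fingers": -1, "slide": [0.63, -0.22, 0], "yaw": 0}, {"fingers": -1, "slide": [0.63, -0.22, 0], "yaw": 0}, {"fingers": -1, "slide": [0.63, -0.22, 0], "yaw": 0}, {"fingers": -1, "slide": [0.63, -0.22, 0], "yaw": 0}, {"fingers": -1, "slide": [0.63, -0.22, 0], "yaw": 0}, {"fingers": -1, "slide": [0.63, -0.22, 0], "yaw": 0}, {"fingers": -1, "slide": [0.63, -0.22, 0], "yaw": 0}, {"fingers": -1, "slide": [0.63, -0.22, 0], "yaw": 0}, {"fingers": -1, "slide": [0.63, -0.22, 0], "yaw": 0}, {"fingers": -1, "slide": [0, 0, 0], "yaw": 0}]'

```text
time: 2.1
position: [0.3728, -0.348, 0.2397]
orientation: [-3.141, -0.001, 0.738]
ft_force: [0.2, 0.4, 0.2]
opening: 1.002
finger_force: 0.0
```

Emit:
jog_arm --series '[{"fingers": -1, "slide": [0.53, -0.36, 0], "yaw": 0}, {"fingers": -1, "slide": [0.53, -0.36, 0], "yaw": 0}, {"fingers": -1, "slide": [0.53, -0.36, 0], "yaw": 0}, {"fingers": -1, "slide": [0.53, -0.36, 0], "yaw": 0}, {"fingers": -1, "slide": [0.53, -0.36, 0], "yaw": 0}, {"fingers": -1, "slide": [0.53, -0.36, 0], "yaw": 0}, {"fingers": -1, "slide": [0.53, -0.36, 0], "yaw": 0}, {"fingers": -1, "slide": [0.53, -0.36, 0], "yaw": 0}, {"fingers": -1, "slide": [0.53, -0.36, 0], "yaw": 0}, {"fingers": -1, "slide": [0.53, -0.36, 0], "yaw": 0}, {"fingers": -1, "slide": [0.53, -0.36, 0], "yaw": 0}, {"fingers": -1, "slide": [0.53, -0.36, 0], "yaw": 0}, {"fingers": -1, "slide": [0.53, -0.36, 0], "yaw": 0}, {"fingers": -1, "slide": [0.53, -0.36, 0], "yaw": 0}, {"fingers": -1, "slide": [0, 0, 0], "yaw": 0}, {"fingers": -1, "slide": [0, 0, 0], "yaw": 0}]'

```text
time: 3.7
position: [0.4779, 0.0832, 0.2393]
orientation: [-3.141, 0.001, 0.733]
ft_force: [-0.6, -0.3, -0.1]
opening: 1.0
finger_force: 0.0
```

Run:
```python
from h import *
plan([(.474,.089,.24,42),(.474,.089,.117,42)]); print(arm.observe()['time'],arm.observe()['position'])
t=viewer.capture('top');s=viewer.capture('side')
f=lambda i:cv2.resize(i,None,fx=2.5,fy=2.5,interpolation=cv2.INTER_CUBIC)
cv2.imwrite("pics/1.png",np.hstack([f(t[150:350,150:310]),f(s[50:250,190:350])]))
```

```text
yaw 0.00  slide [ 0.02 -0.14 -0.01]
yaw 0.00  slide [0.   0.   2.46]
3.7 [0.47792538 0.08324873 0.23925364]
```

View pics/1.png

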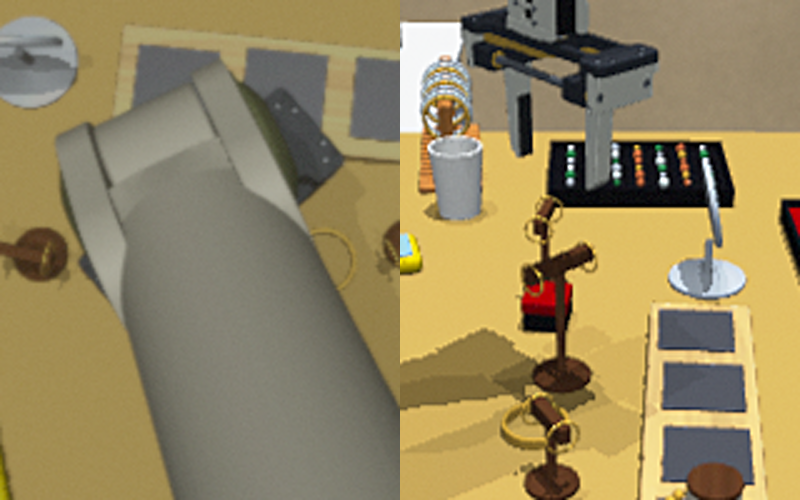

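The side view (crop 2.5×) shows the open fingers straddling stand c's bar at crop position (560,262). Next I descend and close.

Emit:
jog_arm --series '[{"fingers": -1, "slide": [0.02, -0.14, 0.1], "yaw": 0}, {"fingers": -1, "slide": [0, 0, 0.3], "yaw": 0}, {"fingers": -1, "slide": [0, 0, 0.3], "yaw": 0}, {"fingers": -1, "slide": [0, 0, 0.3], "yaw": 0}, {"fingers": -1, "slide": [0, 0, 0.3], "yaw": 0}, {"fingers": -1, "slide": [0, 0, 0.3], "yaw": 0}, {"fingers": -1, "slide": [0, 0, 0.3], "yaw": 0}, {"fingers": -1, "slide": [0, 0, 0.3], "yaw": 0}, {"fingers": -1, "slide": [0, 0, 0.26], "yaw": 0}, {"fingers": -1, "slide": [0, 0, 0], "yaw": 0}, {"fingers": 0.3, "slide": [0, 0, 0], "yaw": 0}, {"fingers": 0.4, "slide": [0, 0, 0], "yaw": 0}, {"fingers": 0.5, "slide": [0, 0, 0], "yaw": 0}, {"fingers": 0.6, "slide": [0, 0, 0], "yaw": 0}]'

```text
time: 5.2
position: [0.4744, 0.0893, 0.1171]
orientation: [3.141, -0.001, 0.732]
ft_force: [0.1, -0.6, -0.1]
opening: 0.707
finger_force: 0.0
```

Run:
```python
from h import *
plan([(.474,.089,.117,42)]); print(arm.observe()['opening'])
s=viewer.capture('side')
cv2.imwrite("pics/2.png",cv2.resize(s[80:220,190:330],None,fx=4,fy=4,interpolation=cv2.INTER_CUBIC))
```

```text
yaw -0.01  slide [-0.01 -0.    0.  ]
0.7067793708620446
```

View pics/2.png

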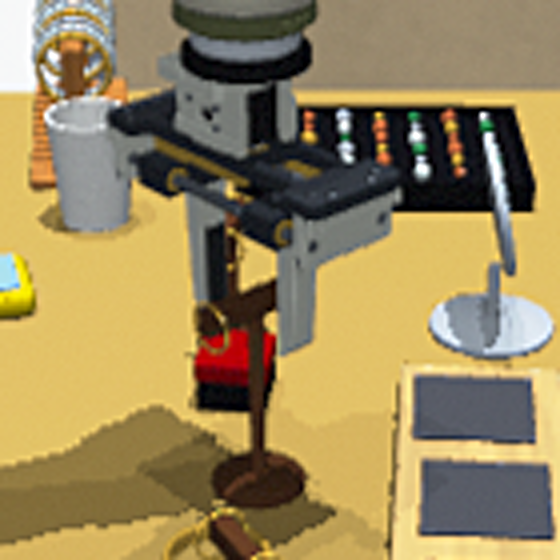

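The bar sits centred between the fingers at crop position (255,305). I'll finish closing.

Emit:
jog_arm --series '[{"fingers": 1, "slide": [0, 0, 0], "yaw": 0}, {"fingers": 1, "slide": [0, 0, 0], "yaw": 0}, {"fingers": 1, "slide": [0, 0, 0], "yaw": 0}, {"fingers": 1, "slide": [0, 0, 0], "yaw": 0}, {"fingers": 1, "slide": [0, 0, 0], "yaw": 0}, {"fingers": 1, "slide": [0, 0, 0], "yaw": 0}, {"fingers": 1, "slide": [0, 0, 0], "yaw": 0}, {"fingers": 1, "slide": [0, 0, 0], "yaw": 0}]'

```text
time: 6.05
position: [0.474, 0.0893, 0.1165]
orientation: [-3.141, 0.0, 0.732]
ft_force: [0.2, 1.0, -0.2]
opening: 0.132
finger_force: 30.0
```

Run:
```python
from h import *
plan([(.474,.0893,.18,42),(.6,-.18,.18,85.3),(.6,-.18,.1405,85.3)])
```

```text
yaw -0.01  slide [ 0.    0.   -1.27]
yaw -10.82  slide [-5.16  2.95 -0.  ]
yaw 0.00  slide [0.   0.   0.79]
```

Emit:
jog_arm --series '[{"fingers": 1, "slide": [0, 0, -0.2], "yaw": 0}, {"fingers": 1, "slide": [0, 0, -0.35], "yaw": 0}, {"fingers": 1, "slide": [0, 0, -0.35], "yaw": 0}, {"fingers": 1, "slide": [0, 0, -0.37], "yaw": 0}, {"fingers": 1, "slide": [0, 0, 0], "yaw": -0.9}, {"fingers": 1, "slide": [0, 0, 0], "yaw": -0.9}, {"fingers": 1, "slide": [0, 0, 0], "yaw": -0.9}, {"fingers": 1, "slide": [0, 0, 0], "yaw": -0.9}, {"fingers": 1, "slide": [0, 0, 0], "yaw": -0.9}, {"fingers": 1, "slide": [0, 0, 0], "yaw": -0.9}, {"fingers": 1, "slide": [0, 0, 0], "yaw": -0.9}, {"fingers": 1, "slide": [0, 0, 0], "yaw": -0.9}, {"fingers": 1, "slide": [0, 0, 0], "yaw": -0.9}, {"fingers": 1, "slide": [0, 0, 0], "yaw": -0.9}, {"fingers": 1, "slide": [0, 0, 0], "yaw": -0.9}, {"fingers": 1, "slide": [0, 0, 0], "yaw": -0.92}, {"fingers": 1, "slide": [0, 0, 0], "yaw": 0}]'

```text
time: 7.75
position: [0.474, 0.0892, 0.1806]
orientation: [3.141, 0.0, 1.488]
ft_force: [0.3, 0.6, -1.2]
opening: 0.126
finger_force: 30.0
```

Emit:
jog_arm --series '[{"fingers": 1, "slide": [-0.2, 0.11, 0], "yaw": 0}, {"fingers": 1, "slide": [-0.4, 0.23, 0], "yaw": 0}, {"fingers": 1, "slide": [-0.4, 0.23, 0], "yaw": 0}, {"fingers": 1, "slide": [-0.4, 0.23, 0], "yaw": 0}, {"fingers": 1, "slide": [-0.4, 0.23, 0], "yaw": 0}, {"fingers": 1, "slide": [-0.4, 0.23, 0], "yaw": 0}, {"fingers": 1, "slide": [-0.4, 0.23, 0], "yaw": 0}, {"fingers": 1, "slide": [-0.4, 0.23, 0], "yaw": 0}, {"fingers": 1, "slide": [-0.4, 0.23, 0], "yaw": 0}, {"fingers": 1, "slide": [-0.4, 0.23, 0], "yaw": 0}, {"fingers": 1, "slide": [-0.4, 0.23, 0], "yaw": 0}, {"fingers": 1, "slide": [-0.4, 0.23, 0], "yaw": 0}, {"fingers": 1, "slide": [-0.4, 0.23, 0], "yaw": 0}, {"fingers": 1, "slide": [-0.16, 0.08, 0], "yaw": 0}, {"fingers": 1, "slide": [0, 0, 0], "yaw": 0}, {"fingers": 1, "slide": [0, 0, 0], "yaw": 0}]'

```text
time: 9.35
position: [0.5991, -0.1792, 0.18]
orientation: [-3.141, -0.001, 1.488]
ft_force: [-0.3, 0.3, -1.4]
opening: 0.128
finger_force: 30.0
```

Run:
```python
from h import *
plan([(.6,-.18,.18,85.3),(.6,-.18,.1405,85.3)])
s=viewer.capture('side');t=viewer.capture('top')
f=lambda i:cv2.resize(i,None,fx=2.5,fy=2.5,interpolation=cv2.INTER_CUBIC)
cv2.imwrite("pics/3.png",np.hstack([f(t[130:330,290:450]),f(s[150:350,220:380])]))
```

```text
yaw -0.02  slide [-0.01  0.02  0.  ]
yaw 0.00  slide [0.   0.   0.79]
```

View pics/3.png

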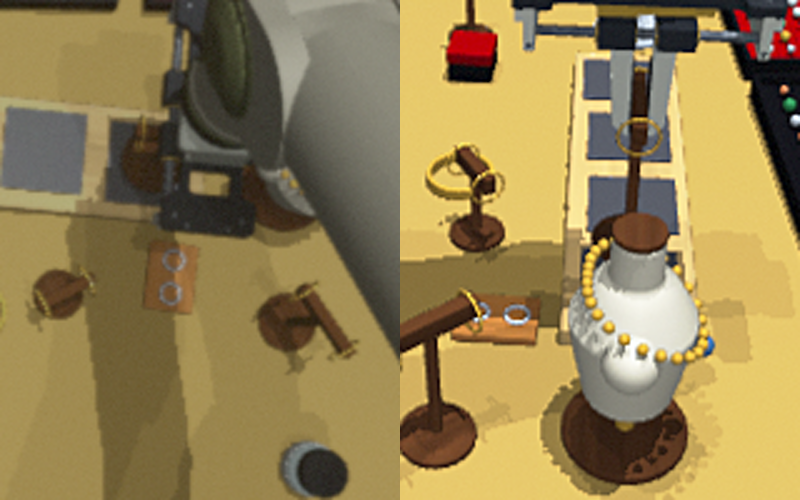

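The side view shows stand c held over the last mat, with its post running from about (638,70) to (630,215) in the crop. I'll check whether that lean is only perspective.

Run:
```python
from h import *
for z in(.208,.19,.135,.073,.063): print(z,(proj('side',(.5991,-.1792,z))-[220,150])*2.5+[400,0], (proj('top',(.5991,-.1792,z))-[290,130])*2.5)
s=cv2.imread('pics/3.png')
cv2.imwrite('pics/4.png',cv2.resize(s[40:320,540:740],None,fx=2.1,fy=2.1,interpolation=cv2.INTER_CUBIC))
```

```text
0.208 [638.99998312  97.74611606] [186.35565677 132.30544047]
0.19 [637.5485342 117.5978877] [181.81164079 136.02530726]
0.135 [633.33093155 175.2829244 ] [168.92236473 146.57685244]
0.073 [628.93511198 235.40547139] [155.96604983 157.18327762]
0.063 [628.25880389 244.6554791 ] [154.01430314 158.78103558]
```

View pics/4.png

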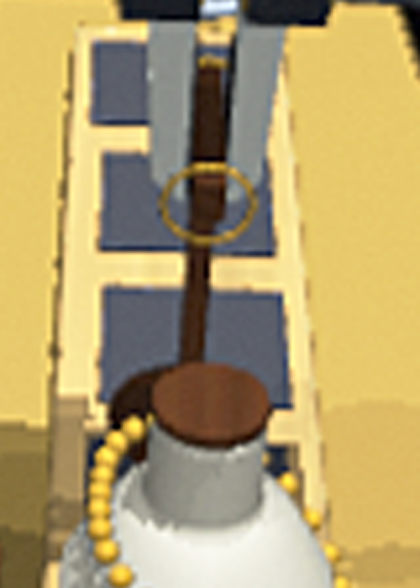

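The lean matches the projected vertical (about 639→628 expected), so stand c is upright and over its mat. Lowering it now.

Emit:
jog_arm --series '[{"fingers": 1, "slide": [-0.01, 0.02, 0.15], "yaw": 0}, {"fingers": 1, "slide": [0, 0, 0.2], "yaw": 0}, {"fingers": 1, "slide": [0, 0, 0.2], "yaw": 0}, {"fingers": 1, "slide": [0, 0, 0.16], "yaw": 0}, {"fingers": 1, "slide": [0, 0, 0.06], "yaw": 0}, {"fingers": 1, "slide": [0, 0, 0.02], "yaw": 0}, {"fingers": 1, "slide": [0, 0, 0.01], "yaw": 0}, {"fingers": 1, "slide": [0, 0, 0], "yaw": 0}]'

```text
time: 10.25
position: [0.6008, -0.1806, 0.1403]
orientation: [3.141, 0.0, 1.488]
ft_force: [0.4, 0.3, -1.8]
opening: 0.122
finger_force: 30.0
```

Emit:
jog_arm --series '[{"fingers": 1, "slide": [0, 0, 0.01], "yaw": 0}, {"fingers": 1, "slide": [0, 0, 0.01], "yaw": 0}, {"fingers": 1, "slide": [0, 0, 0], "yaw": 0}]'

```text
time: 10.55
position: [0.601, -0.1807, 0.1395]
orientation: [3.141, 0.0, 1.488]
ft_force: [-0.0, -0.1, 1.2]
opening: 0.125
finger_force: 30.0
```

Contact. I'll open and rise.

Emit:
jog_arm --series '[{"fingers": -1, "slide": [0, 0, 0], "yaw": 0}, {"fingers": -1, "slide": [0, 0, 0], "yaw": 0}, {"fingers": -1, "slide": [0, 0, 0], "yaw": 0}, {"fingers": -1, "slide": [0, 0, 0], "yaw": 0}, {"fingers": -1, "slide": [0, 0, -0.2], "yaw": 0}, {"fingers": -1, "slide": [0, 0, -0.4], "yaw": 0}, {"fingers": -1, "slide": [0, 0, -0.5], "yaw": 0}, {"fingers": -1, "slide": [0, 0, -0.5], "yaw": 0}, {"fingers": -1, "slide": [0, 0, 0], "yaw": 0}, {"fingers": -1, "slide": [0, 0, 0], "yaw": 0}]'

```text
time: 11.55
position: [0.6008, -0.1807, 0.2199]
orientation: [3.14, 0.001, 1.488]
ft_force: [0.4, -0.5, -0.2]
opening: 0.939
finger_force: 0.0
```

Run:
```python
from h import *
plan([(.468,-.09,.22,85.3),(.468,-.09,.22,115),(.468,-.09,.057,115)])
```

```text
yaw -0.02  slide [ 1.59 -2.8  -0.  ]
yaw -7.43  slide [ 0.  0. -0.]
yaw 0.00  slide [0.   0.   3.26]
```

Emit:
jog_arm --series '[{"fingers": -1, "slide": [0.2, -0.35, 0], "yaw": 0}, {"fingers": -1, "slide": [0.2, -0.35, 0], "yaw": 0}, {"fingers": -1, "slide": [0.2, -0.35, 0], "yaw": 0}, {"fingers": -1, "slide": [0.2, -0.35, 0], "yaw": 0}, {"fingers": -1, "slide": [0.2, -0.35, 0], "yaw": 0}, {"fingers": -1, "slide": [0.2, -0.35, 0], "yaw": 0}, {"fingers": -1, "slide": [0.2, -0.35, 0], "yaw": 0}, {"fingers": -1, "slide": [0.19, -0.35, 0], "yaw": 0}, {"fingers": -1, "slide": [0, 0, 0], "yaw": -0.93}, {"fingers": -1, "slide": [0, 0, 0], "yaw": -0.93}, {"fingers": -1, "slide": [0, 0, 0], "yaw": -0.93}, {"fingers": -1, "slide": [0, 0, 0], "yaw": -0.93}, {"fingers": -1, "slide": [0, 0, 0], "yaw": -0.93}, {"fingers": -1, "slide": [0, 0, 0], "yaw": -0.93}, {"fingers": -1, "slide": [0, 0, 0], "yaw": -0.93}, {"fingers": -1, "slide": [0, 0, 0], "yaw": -0.94}, {"fingers": -1, "slide": [0, 0, 0], "yaw": 0}]'

```text
time: 13.25
position: [0.4671, -0.0898, 0.2183]
orientation: [-3.14, -0.001, 2.009]
ft_force: [0.7, -0.7, -0.3]
opening: 1.002
finger_force: 0.0
```

Run:
```python
from h import *
plan([(.468,-.09,.22,115),(.468,-.09,.057,115)])
s=viewer.capture('side');t=viewer.capture('top')
f=lambda i:cv2.resize(i,None,fx=2.5,fy=2.5,interpolation=cv2.INTER_CUBIC)
cv2.imwrite("pics/5.png",np.hstack([f(t[130:330,270:430]),f(s[100:300,210:370])]))
```

```text
yaw 0.02  slide [-0.01  0.01 -0.03]
yaw 0.00  slide [0.   0.   3.26]
```

View pics/5.png

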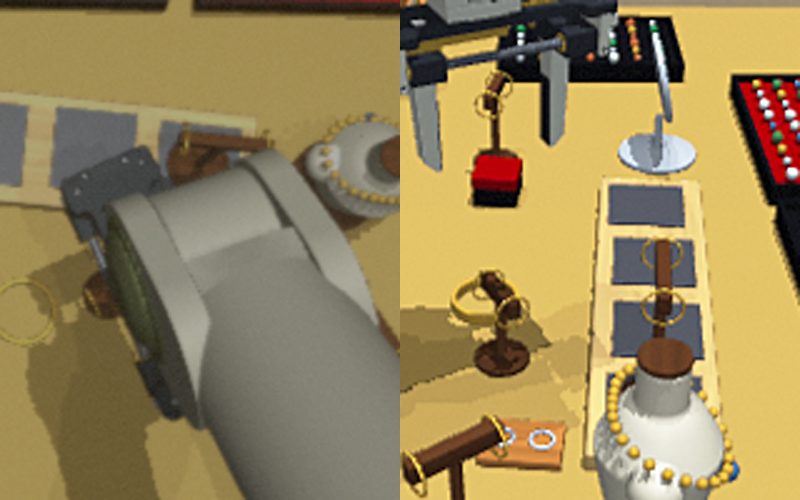

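Stand c stands upright on the end mat, and the fingers straddle stand b. Descending and gripping.

Emit:
jog_arm --series '[{"fingers": -1, "slide": [0, 0, 0.35], "yaw": 0}, {"fingers": -1, "slide": [0, 0, 0.4], "yaw": 0}, {"fingers": -1, "slide": [0, 0, 0.4], "yaw": 0}, {"fingers": -1, "slide": [0, 0, 0.4], "yaw": 0}, {"fingers": -1, "slide": [0, 0, 0.4], "yaw": 0}, {"fingers": -1, "slide": [0, 0, 0.4], "yaw": 0}, {"fingers": -1, "slide": [0, 0, 0.4], "yaw": 0}, {"fingers": -1, "slide": [0, 0, 0.3], "yaw": 0}, {"fingers": -1, "slide": [0, 0, 0.18], "yaw": 0}, {"fingers": 1, "slide": [0, 0, 0], "yaw": 0}, {"fingers": 1, "slide": [0, 0, 0], "yaw": 0}, {"fingers": 1, "slide": [0, 0, 0], "yaw": 0}, {"fingers": 1, "slide": [0, 0, 0], "yaw": 0}, {"fingers": 1, "slide": [0, 0, 0], "yaw": 0}, {"fingers": 1, "slide": [0, 0, 0], "yaw": 0}, {"fingers": 1, "slide": [0, 0, 0], "yaw": 0}, {"fingers": 1, "slide": [0, 0, 0], "yaw": 0}, {"fingers": 1, "slide": [0, 0, 0], "yaw": 0}, {"fingers": 1, "slide": [0, 0, 0], "yaw": 0}, {"fingers": 1, "slide": [0, 0, 0], "yaw": 0}]'

```text
time: 15.35
position: [0.4678, -0.0897, 0.0576]
orientation: [3.142, -0.0, 2.008]
ft_force: [0.1, -0.8, -0.6]
opening: 0.12
finger_force: 30.0
```

Run:
```python
from h import *
z=arm.observe()['position'][2]
plan([(.468,-.09,z+.07,115),(.468,-.09,z+.07,85.3),(.6224,.1494,z+.07,85.3),(.6224,.1494,z+.0235,85.3)])
```

```text
yaw 0.01  slide [-0.01  0.   -1.4 ]
yaw 7.43  slide [ 0.  0. -0.]
yaw 0.00  slide [ 5.02  2.69 -0.  ]
yaw 0.00  slide [0.   0.   0.93]
```

Emit:
jog_arm --series '[{"fingers": 1, "slide": [0, 0, -0.2], "yaw": 0}, {"fingers": 1, "slide": [0, 0, -0.4], "yaw": 0}, {"fingers": 1, "slide": [0, 0, -0.4], "yaw": 0}, {"fingers": 1, "slide": [0, 0, -0.4], "yaw": 0}, {"fingers": 1, "slide": [0, 0, 0], "yaw": 0.93}, {"fingers": 1, "slide": [0, 0, 0], "yaw": 0.93}, {"fingers": 1, "slide": [0, 0, 0], "yaw": 0.93}, {"fingers": 1, "slide": [0, 0, 0], "yaw": 0.93}, {"fingers": 1, "slide": [0, 0, 0], "yaw": 0.93}, {"fingers": 1, "slide": [0, 0, 0], "yaw": 0.93}, {"fingers": 1, "slide": [0, 0, 0], "yaw": 0.93}, {"fingers": 1, "slide": [0, 0, 0], "yaw": 0.93}, {"fingers": 1, "slide": [0, 0, 0], "yaw": 0}]'

```text
time: 16.65
position: [0.4676, -0.0896, 0.1282]
orientation: [3.142, 0.0, 1.488]
ft_force: [0.3, -0.6, -0.5]
opening: 0.131
finger_force: 30.0
```

Emit:
jog_arm --series '[{"fingers": 1, "slide": [0.2, 0.1, 0], "yaw": 0}, {"fingers": 1, "slide": [0.4, 0.21, 0], "yaw": 0}, {"fingers": 1, "slide": [0.4, 0.22, 0], "yaw": 0}, {"fingers": 1, "slide": [0.4, 0.22, 0], "yaw": 0}, {"fingers": 1, "slide": [0.4, 0.22, 0], "yaw": 0}, {"fingers": 1, "slide": [0.4, 0.22, 0], "yaw": 0}, {"fingers": 1, "slide": [0.4, 0.22, 0], "yaw": 0}, {"fingers": 1, "slide": [0.4, 0.22, 0], "yaw": 0}, {"fingers": 1, "slide": [0.4, 0.22, 0], "yaw": 0}, {"fingers": 1, "slide": [0.4, 0.22, 0], "yaw": 0}, {"fingers": 1, "slide": [0.4, 0.22, 0], "yaw": 0}, {"fingers": 1, "slide": [0.4, 0.22, 0], "yaw": 0}, {"fingers": 1, "slide": [0.4, 0.18, 0], "yaw": 0}, {"fingers": 1, "slide": [0, 0, 0], "yaw": 0}, {"fingers": 1, "slide": [0, 0, 0], "yaw": 0}]'

```text
time: 18.15
position: [0.622, 0.1493, 0.1274]
orientation: [-3.141, -0.0, 1.491]
ft_force: [-0.5, -0.6, -1.1]
opening: 0.126
finger_force: 30.0
```

Run:
```python
from h import *
plan([(.6224,.1494,.1275,85.3),(.6224,.1494,.081,85.3)])
```

```text
yaw 0.03  slide [ 0.    0.01 -0.  ]
yaw 0.00  slide [0.   0.   0.93]
```

Emit:
jog_arm --series '[{"fingers": 1, "slide": [0, 0.01, 0.15], "yaw": 0}, {"fingers": 1, "slide": [0, 0, 0.25], "yaw": 0}, {"fingers": 1, "slide": [0, 0, 0.25], "yaw": 0}, {"fingers": 1, "slide": [0, 0, 0.2], "yaw": 0}, {"fingers": 1, "slide": [0, 0, 0.06], "yaw": 0}, {"fingers": 1, "slide": [0, 0, 0.02], "yaw": 0}, {"fingers": 1, "slide": [0, 0, 0.01], "yaw": 0}, {"fingers": 1, "slide": [0, 0, 0], "yaw": 0}]'

```text
time: 18.95
position: [0.623, 0.1484, 0.0808]
orientation: [3.141, -0.0, 1.488]
ft_force: [-0.5, 0.7, -0.3]
opening: 0.124
finger_force: 30.0
```

Emit:
jog_arm --series '[{"fingers": 1, "slide": [0, 0, 0.01], "yaw": 0}, {"fingers": 1, "slide": [0, 0, 0], "yaw": 0}]'

```text
time: 19.15
position: [0.623, 0.1483, 0.0803]
orientation: [3.141, -0.0, 1.488]
ft_force: [0.6, 0.6, -0.1]
opening: 0.127
finger_force: 30.0
```

Emit:
jog_arm --series '[{"fingers": -1, "slide": [0, 0, 0], "yaw": 0}, {"fingers": -1, "slide": [0, 0, 0], "yaw": 0}, {"fingers": -1, "slide": [0, 0, 0], "yaw": 0}, {"fingers": -1, "slide": [0, 0, 0], "yaw": 0}, {"fingers": -1, "slide": [0, 0, -0.2], "yaw": 0}, {"fingers": -1, "slide": [0, 0, -0.5], "yaw": 0}, {"fingers": -1, "slide": [0, 0, -0.5], "yaw": 0}, {"fingers": -1, "slide": [0, 0, -0.5], "yaw": 0}, {"fingers": -1, "slide": [0, 0, -0.5], "yaw": 0}, {"fingers": -1, "slide": [0, 0, -0.5], "yaw": 0}, {"fingers": -1, "slide": [0, 0, 0], "yaw": 0}, {"fingers": -1, "slide": [0, 0, 0], "yaw": 0}]'

```text
time: 20.35
position: [0.623, 0.1483, 0.216]
orientation: [3.14, -0.0, 1.488]
ft_force: [0.1, 0.1, -1.0]
opening: 0.997
finger_force: 0.0
```

Run:
```python
from h import *
plan([(.4525,.2805,.215,85.3),(.4525,.2805,.215,79.5),(.4525,.2805,.077,79.5)])
```

```text
yaw -0.01  slide [ 2.36 -3.61  0.02]
yaw 1.45  slide [ 0.  0. -0.]
yaw 0.00  slide [0.   0.   2.76]
```

Emit:
jog_arm --series '[{"fingers": -1, "slide": [0.24, -0.36, 0], "yaw": 0}, {"fingers": -1, "slide": [0.24, -0.36, 0], "yaw": 0}, {"fingers": -1, "slide": [0.24, -0.36, 0], "yaw": 0}, {"fingers": -1, "slide": [0.24, -0.36, 0], "yaw": 0}, {"fingers": -1, "slide": [0.24, -0.36, 0], "yaw": 0}, {"fingers": -1, "slide": [0.24, -0.36, 0], "yaw": 0}, {"fingers": -1, "slide": [0.24, -0.36, 0], "yaw": 0}, {"fingers": -1, "slide": [0.24, -0.36, 0], "yaw": 0}, {"fingers": -1, "slide": [0.24, -0.36, 0], "yaw": 0}, {"fingers": -1, "slide": [0.2, -0.37, 0], "yaw": 0}, {"fingers": -1, "slide": [0, 0, 0], "yaw": 0.72}, {"fingers": -1, "slide": [0, 0, 0], "yaw": 0.72}, {"fingers": -1, "slide": [0, 0, 0], "yaw": 0}, {"fingers": -1, "slide": [0, 0, 0], "yaw": 0}]'

```text
time: 21.75
position: [0.4524, 0.2805, 0.2145]
orientation: [-3.141, 0.001, 1.389]
ft_force: [0.3, -0.4, -0.9]
opening: 1.001
finger_force: 0.0
```

Run:
```python
from h import *
plan([(.4525,.2805,.077,79.5)])
s=viewer.capture('side');t=viewer.capture('top')
f=lambda i:cv2.resize(i,None,fx=2.5,fy=2.5,interpolation=cv2.INTER_CUBIC)
cv2.imwrite("pics/6.png",np.hstack([f(t[130:330,120:280]),f(s[20:220,190:350])]))
```

```text
yaw 0.03  slide [0.   0.   2.75]
```

View pics/6.png

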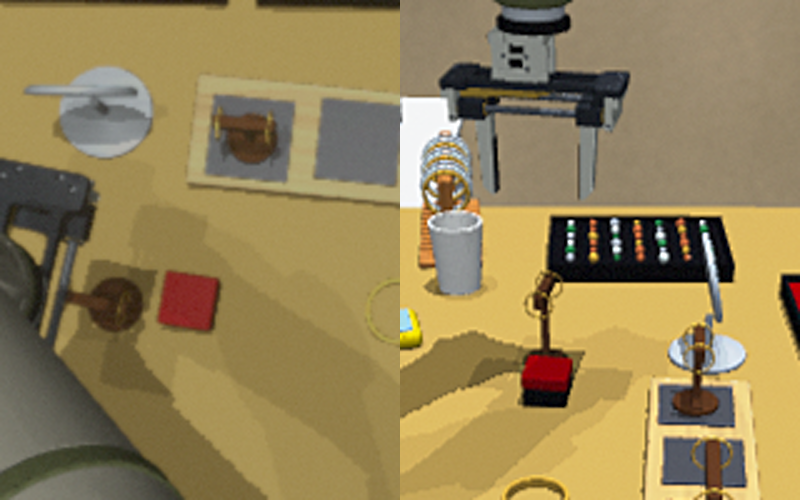

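Stand b stands centred on mat 1, at (250,138) in the crop, and the fingers straddle stand a. Descending and gripping.

Emit:
jog_arm --series '[{"fingers": -1, "slide": [0, 0, 0.35], "yaw": 0}, {"fingers": -1, "slide": [0, 0, 0.4], "yaw": 0}, {"fingers": -1, "slide": [0, 0, 0.4], "yaw": 0}, {"fingers": -1, "slide": [0, 0, 0.4], "yaw": 0}, {"fingers": -1, "slide": [0, 0, 0.4], "yaw": 0}, {"fingers": -1, "slide": [0, 0, 0.4], "yaw": 0}, {"fingers": -1, "slide": [0, 0, 0.25], "yaw": 0}, {"fingers": -1, "slide": [0, 0, 0.15], "yaw": 0}, {"fingers": 1, "slide": [0, 0, 0], "yaw": 0}, {"fingers": 1, "slide": [0, 0, 0], "yaw": 0}, {"fingers": 1, "slide": [0, 0, 0], "yaw": 0}, {"fingers": 1, "slide": [0, 0, 0], "yaw": 0}, {"fingers": 1, "slide": [0, 0, 0], "yaw": 0}, {"fingers": 1, "slide": [0, 0, 0], "yaw": 0}, {"fingers": 1, "slide": [0, 0, 0], "yaw": 0}, {"fingers": 1, "slide": [0, 0, 0], "yaw": 0}, {"fingers": 1, "slide": [0, 0, 0], "yaw": 0}, {"fingers": 1, "slide": [0, 0, 0], "yaw": 0}, {"fingers": 1, "slide": [0, 0, 0], "yaw": 0}]'

```text
time: 23.75
position: [0.4527, 0.2807, 0.0776]
orientation: [-3.142, 0.0, 1.388]
ft_force: [0.8, -0.6, -0.9]
opening: 0.126
finger_force: 30.0
```

Run:
```python
from h import *
z=arm.observe()['position'][2]
plan([(.4525,.2805,z+.07,79.5),(.4525,.2805,z+.07,85.3),(.455,.039,z+.07,85.3),(.6205,.039,z+.07,85.3),(.6205,.039,z+.0235,85.3)])
```

```text
yaw 0.00  slide [-0.01 -0.   -1.4 ]
yaw -1.45  slide [ 0.  0. -0.]
yaw 0.00  slide [-4.81  0.45 -0.  ]
yaw 0.00  slide [ 0.27  3.3  -0.  ]
yaw 0.00  slide [0.   0.   0.93]
```

Emit:
jog_arm --series '[{"fingers": 1, "slide": [0, 0, -0.2], "yaw": 0}, {"fingers": 1, "slide": [0, 0, -0.4], "yaw": 0}, {"fingers": 1, "slide": [0, 0, -0.4], "yaw": 0}, {"fingers": 1, "slide": [0, 0, -0.4], "yaw": 0}, {"fingers": 1, "slide": [0, 0, 0], "yaw": -0.72}, {"fingers": 1, "slide": [0, 0, 0], "yaw": -0.73}, {"fingers": 1, "slide": [-0.2, 0.01, 0], "yaw": 0}, {"fingers": 1, "slide": [-0.4, 0.04, 0], "yaw": 0}, {"fingers": 1, "slide": [-0.4, 0.04, 0], "yaw": 0}, {"fingers": 1, "slide": [-0.4, 0.04, 0], "yaw": 0}, {"fingers": 1, "slide": [-0.4, 0.04, 0], "yaw": 0}, {"fingers": 1, "slide": [-0.4, 0.04, 0], "yaw": 0}, {"fingers": 1, "slide": [-0.4, 0.04, 0], "yaw": 0}, {"fingers": 1, "slide": [-0.4, 0.04, 0], "yaw": 0}, {"fingers": 1, "slide": [-0.4, 0.04, 0], "yaw": 0}, {"fingers": 1, "slide": [-0.4, 0.04, 0], "yaw": 0}, {"fingers": 1, "slide": [-0.4, 0.04, 0], "yaw": 0}, {"fingers": 1, "slide": [-0.4, 0.04, 0], "yaw": 0}, {"fingers": 1, "slide": [-0.2, 0, 0], "yaw": 0}, {"fingers": 1, "slide": [0, 0, 0], "yaw": 0}]'

```text
time: 25.75
position: [0.455, 0.0381, 0.1477]
orientation: [-3.141, 0.001, 1.486]
ft_force: [0.1, 1.2, -1.7]
opening: 0.128
finger_force: 30.0
```

Emit:
jog_arm --series '[{"fingers": 1, "slide": [0.02, 0.3, 0], "yaw": 0}, {"fingers": 1, "slide": [0.03, 0.4, 0], "yaw": 0}, {"fingers": 1, "slide": [0.03, 0.4, 0], "yaw": 0}, {"fingers": 1, "slide": [0.03, 0.4, 0], "yaw": 0}, {"fingers": 1, "slide": [0.03, 0.4, 0], "yaw": 0}, {"fingers": 1, "slide": [0.03, 0.4, 0], "yaw": 0}, {"fingers": 1, "slide": [0.03, 0.4, 0], "yaw": 0}, {"fingers": 1, "slide": [0.03, 0.4, 0], "yaw": 0}, {"fingers": 1, "slide": [0.03, 0.2, 0], "yaw": 0}, {"fingers": 1, "slide": [0, 0, 0], "yaw": 0}, {"fingers": 1, "slide": [0, 0, 0], "yaw": 0}]'

```text
time: 26.85
position: [0.62, 0.0398, 0.1474]
orientation: [-3.14, 0.0, 1.49]
ft_force: [0.4, -0.1, -1.3]
opening: 0.123
finger_force: 30.0
```

Run:
```python
from h import *
plan([(.6205,.039,.1472,85.3),(.6205,.039,.1007,85.3)])
```

```text
yaw 0.01  slide [-0.02  0.01  0.  ]
yaw 0.00  slide [0.   0.   0.93]
```

Emit:
jog_arm --series '[{"fingers": 1, "slide": [-0.01, 0.01, 0.15], "yaw": 0}, {"fingers": 1, "slide": [0, 0, 0.25], "yaw": 0}, {"fingers": 1, "slide": [0, 0, 0.25], "yaw": 0}, {"fingers": 1, "slide": [0, 0, 0.2], "yaw": 0}, {"fingers": 1, "slide": [0, 0, 0.06], "yaw": 0}, {"fingers": 1, "slide": [0, 0, 0.02], "yaw": 0}, {"fingers": 1, "slide": [0, 0, 0.01], "yaw": 0}, {"fingers": 1, "slide": [0, 0, 0.01], "yaw": 0}, {"fingers": 1, "slide": [0, 0, 0], "yaw": 0}, {"fingers": 1, "slide": [0, 0, 0], "yaw": 0}]'

```text
time: 27.85
position: [0.6216, 0.0387, 0.1004]
orientation: [3.141, -0.0, 1.489]
ft_force: [-0.9, 0.6, 1.8]
opening: 0.12
finger_force: 30.0
```

Emit:
jog_arm --series '[{"fingers": -1, "slide": [0, 0, 0], "yaw": 0}, {"fingers": -1, "slide": [0, 0, 0], "yaw": 0}, {"fingers": -1, "slide": [0, 0, 0], "yaw": 0}, {"fingers": -1, "slide": [0, 0, 0], "yaw": 0}, {"fingers": -1, "slide": [0, 0, -0.2], "yaw": 0}, {"fingers": -1, "slide": [0, 0, -0.5], "yaw": 0}, {"fingers": -1, "slide": [0, 0, -0.5], "yaw": 0}, {"fingers": -1, "slide": [0, 0, -0.5], "yaw": 0}, {"fingers": -1, "slide": [0, 0, -0.5], "yaw": 0}, {"fingers": -1, "slide": [0, 0, -0.5], "yaw": 0}, {"fingers": -1, "slide": [0, 0, 0], "yaw": 0}, {"fingers": -1, "slide": [0, 0, 0], "yaw": 0}]'

```text
time: 29.05
position: [0.6216, 0.0386, 0.2359]
orientation: [3.14, 0.0, 1.489]
ft_force: [0.3, -0.4, -0.2]
opening: 1.0
finger_force: 0.0
```

Run:
```python
from h import *
plan([(.46,-.1,.235,85.3),(.46,-.1,.235,34.3),(.4437,-.3235,.235,34.3),(.4437,-.3235,.097,34.3)])
# d yaw at fixed height
l=lambda x,y:np.array([(x+.5)/5-.5+290,(y-275+.5)/5-.5+225])
e=atz('top',l(607,378),.122)-atz('top',l(697,505),.122); print(np.degrees(np.arctan2(e[1],e[0])),np.linalg.norm(e))
```

```text
yaw 0.00  slide [-3.03 -2.99  0.02]
yaw 12.75  slide [ 0.  0. -0.]
yaw 0.00  slide [-2.79  3.51 -0.  ]
yaw 0.00  slide [0.   0.   2.76]
34.841264707970915 0.06962199072069435
```

Emit:
jog_arm --series '[{"fingers": -1, "slide": [-0.3, -0.3, 0], "yaw": 0}, {"fingers": -1, "slide": [-0.3, -0.3, 0], "yaw": 0}, {"fingers": -1, "slide": [-0.3, -0.3, 0], "yaw": 0}, {"fingers": -1, "slide": [-0.3, -0.3, 0], "yaw": 0}, {"fingers": -1, "slide": [-0.3, -0.3, 0], "yaw": 0}, {"fingers": -1, "slide": [-0.3, -0.3, 0], "yaw": 0}, {"fingers": -1, "slide": [-0.3, -0.3, 0], "yaw": 0}, {"fingers": -1, "slide": [-0.3, -0.3, 0], "yaw": 0}, {"fingers": -1, "slide": [-0.3, -0.3, 0], "yaw": 0}, {"fingers": -1, "slide": [-0.3, -0.3, 0], "yaw": 0}]'

```text
time: 30.05
position: [0.4583, -0.0991, 0.2342]
orientation: [-3.14, -0.0, 1.489]
ft_force: [0.8, -0.2, 0.4]
opening: 1.001
finger_force: 0.0
```

Emit:
jog_arm --series '[{"fingers": -1, "slide": [0, 0, 0], "yaw": 0.97}, {"fingers": -1, "slide": [0, 0, 0], "yaw": 0.97}, {"fingers": -1, "slide": [0, 0, 0], "yaw": 0.97}, {"fingers": -1, "slide": [0, 0, 0], "yaw": 0.97}, {"fingers": -1, "slide": [0, 0, 0], "yaw": 0.97}, {"fingers": -1, "slide": [0, 0, 0], "yaw": 0.97}, {"fingers": -1, "slide": [0, 0, 0], "yaw": 0.97}, {"fingers": -1, "slide": [0, 0, 0], "yaw": 0.97}, {"fingers": -1, "slide": [0, 0, 0], "yaw": 0.97}, {"fingers": -1, "slide": [0, 0, 0], "yaw": 0.97}, {"fingers": -1, "slide": [0, 0, 0], "yaw": 0.97}, {"fingers": -1, "slide": [0, 0, 0], "yaw": 0.97}, {"fingers": -1, "slide": [0, 0, 0], "yaw": 0.97}, {"fingers": -1, "slide": [0, 0, 0], "yaw": 0}]'

```text
time: 31.45
position: [0.4591, -0.0985, 0.2344]
orientation: [-3.14, 0.001, 0.608]
ft_force: [-0.1, -0.6, 0.1]
opening: 1.004
finger_force: 0.0
```

Emit:
jog_arm --series '[{"fingers": -1, "slide": [-0.28, 0.35, 0], "yaw": 0}, {"fingers": -1, "slide": [-0.28, 0.35, 0], "yaw": 0}, {"fingers": -1, "slide": [-0.28, 0.35, 0], "yaw": 0}, {"fingers": -1, "slide": [-0.28, 0.35, 0], "yaw": 0}, {"fingers": -1, "slide": [-0.28, 0.35, 0], "yaw": 0}, {"fingers": -1, "slide": [-0.28, 0.35, 0], "yaw": 0}, {"fingers": -1, "slide": [-0.28, 0.35, 0], "yaw": 0}, {"fingers": -1, "slide": [-0.28, 0.35, 0], "yaw": 0}, {"fingers": -1, "slide": [-0.28, 0.35, 0], "yaw": 0}, {"fingers": -1, "slide": [-0.28, 0.35, 0], "yaw": 0}, {"fingers": -1, "slide": [0, 0, 0], "yaw": 0}, {"fingers": -1, "slide": [0, 0, 0], "yaw": 0}]'

```text
time: 32.65
position: [0.4445, -0.3219, 0.2344]
orientation: [-3.14, 0.0, 0.609]
ft_force: [0.1, 0.2, 0.6]
opening: 1.0
finger_force: 0.0
```

Run:
```python
from h import *
plan([(.4437,-.3235,.235,34.5),(.4437,-.3235,.097,34.5)])
s=viewer.capture('side');t=viewer.capture('top')
f=lambda i:cv2.resize(i,None,fx=2.5,fy=2.5,interpolation=cv2.INTER_CUBIC)
cv2.imwrite("pics/7.png",np.hstack([f(t[130:330,300:460]),f(s[180:380,190:350])]))
```

```text
yaw 0.10  slide [-0.03  0.02 -0.01]
yaw 0.00  slide [0.   0.   2.76]
```

View pics/7.png

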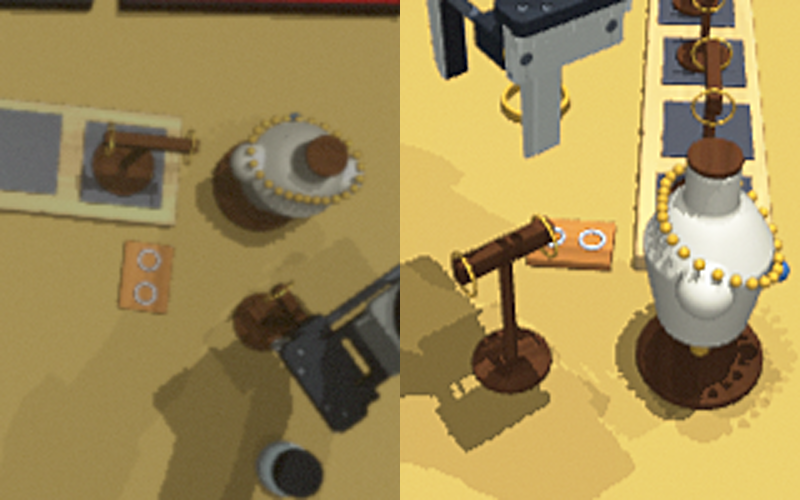

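Stand c is centred on the end mat, with its foot at (123,163) on the crop's mat centre of (125,163). The fingers straddle stand d, clear of the bust. Descending and gripping.

Emit:
jog_arm --series '[{"fingers": -1, "slide": [-0.03, 0.02, 0.2], "yaw": 0.1}, {"fingers": -1, "slide": [0, 0, 0.35], "yaw": 0}, {"fingers": -1, "slide": [0, 0, 0.35], "yaw": 0}, {"fingers": -1, "slide": [0, 0, 0.35], "yaw": 0}, {"fingers": -1, "slide": [0, 0, 0.35], "yaw": 0}, {"fingers": -1, "slide": [0, 0, 0.35], "yaw": 0}, {"fingers": -1, "slide": [0, 0, 0.35], "yaw": 0}, {"fingers": -1, "slide": [0, 0, 0.3], "yaw": 0}, {"fingers": -1, "slide": [0, 0, 0.15], "yaw": 0}, {"fingers": 1, "slide": [0, 0, 0], "yaw": 0}, {"fingers": 1, "slide": [0, 0, 0], "yaw": 0}, {"fingers": 1, "slide": [0, 0, 0], "yaw": 0}, {"fingers": 1, "slide": [0, 0, 0], "yaw": 0}, {"fingers": 1, "slide": [0, 0, 0], "yaw": 0}, {"fingers": 1, "slide": [0, 0, 0], "yaw": 0}, {"fingers": 1, "slide": [0, 0, 0], "yaw": 0}, {"fingers": 1, "slide": [0, 0, 0], "yaw": 0}, {"fingers": 1, "slide": [0, 0, 0], "yaw": 0}, {"fingers": 1, "slide": [0, 0, 0], "yaw": 0}, {"fingers": 1, "slide": [0, 0, 0], "yaw": 0}]'

```text
time: 34.75
position: [0.4443, -0.3239, 0.0976]
orientation: [-3.142, 0.0, 0.602]
ft_force: [0.0, -0.3, -1.0]
opening: 0.128
finger_force: 30.0
```

Run:
```python
from h import *
z=arm.observe()['position'][2]
plan([(.4437,-.3235,z+.07,34.5),(.45,-.073,z+.07,34.5),(.45,-.073,z+.07,85.3),(.6133,-.0734,z+.07,85.3),(.6133,-.0734,z+.0235,85.3)])
```

```text
yaw -0.01  slide [-0.01 -0.01 -1.4 ]
yaw 0.00  slide [ 2.94 -4.06 -0.  ]
yaw -12.70  slide [ 0.  0. -0.]
yaw 0.00  slide [ 0.26  3.26 -0.  ]
yaw 0.00  slide [0.   0.   0.93]
```

Emit:
jog_arm --series '[{"fingers": 1, "slide": [0, 0, -0.2], "yaw": 0}, {"fingers": 1, "slide": [0, 0, -0.4], "yaw": 0}, {"fingers": 1, "slide": [0, 0, -0.4], "yaw": 0}, {"fingers": 1, "slide": [0, 0, -0.4], "yaw": 0}, {"fingers": 1, "slide": [0.14, -0.19, 0], "yaw": 0}, {"fingers": 1, "slide": [0.25, -0.35, 0], "yaw": 0}, {"fingers": 1, "slide": [0.25, -0.35, 0], "yaw": 0}, {"fingers": 1, "slide": [0.25, -0.35, 0], "yaw": 0}, {"fingers": 1, "slide": [0.25, -0.35, 0], "yaw": 0}, {"fingers": 1, "slide": [0.25, -0.35, 0], "yaw": 0}, {"fingers": 1, "slide": [0.25, -0.35, 0], "yaw": 0}, {"fingers": 1, "slide": [0.25, -0.35, 0], "yaw": 0}, {"fingers": 1, "slide": [0.25, -0.35, 0], "yaw": 0}, {"fingers": 1, "slide": [0.25, -0.35, 0], "yaw": 0}, {"fingers": 1, "slide": [0.25, -0.35, 0], "yaw": 0}, {"fingers": 1, "slide": [0.25, -0.35, 0], "yaw": 0}, {"fingers": 1, "slide": [0.05, -0.02, 0], "yaw": 0}, {"fingers": 1, "slide": [0, 0, 0], "yaw": 0}]'

```text
time: 36.55
position: [0.4503, -0.0726, 0.1674]
orientation: [-3.141, 0.0, 0.604]
ft_force: [-0.5, -0.7, -1.7]
opening: 0.126
finger_force: 30.0
```

Emit:
jog_arm --series '[{"fingers": 1, "slide": [0, 0, 0], "yaw": -0.97}, {"fingers": 1, "slide": [0, 0, 0], "yaw": -0.97}, {"fingers": 1, "slide": [0, 0, 0], "yaw": -0.97}, {"fingers": 1, "slide": [0, 0, 0], "yaw": -0.98}, {"fingers": 1, "slide": [0, 0, 0], "yaw": -0.98}, {"fingers": 1, "slide": [0, 0, 0], "yaw": -0.98}, {"fingers": 1, "slide": [0, 0, 0], "yaw": -0.98}, {"fingers": 1, "slide": [0, 0, 0], "yaw": -0.98}, {"fingers": 1, "slide": [0, 0, 0], "yaw": -0.98}, {"fingers": 1, "slide": [0, 0, 0], "yaw": -0.98}, {"fingers": 1, "slide": [0, 0, 0], "yaw": -0.98}, {"fingers": 1, "slide": [0, 0, 0], "yaw": -0.98}, {"fingers": 1, "slide": [0, 0, 0], "yaw": -0.98}, {"fingers": 1, "slide": [0, 0, 0], "yaw": 0}, {"fingers": 1, "slide": [0, 0, 0], "yaw": 0}]'

```text
time: 38.05
position: [0.4503, -0.0741, 0.1674]
orientation: [-3.141, 0.0, 1.486]
ft_force: [0.2, -0.2, -1.5]
opening: 0.125
finger_force: 30.0
```

Run:
```python
from h import *
plan([(.6133,-.0734,.1676,85.3)])
```

```text
yaw -0.04  slide [ 0.28  3.25 -0.  ]
```

Emit:
jog_arm --series '[{"fingers": 1, "slide": [0.02, 0.25, 0], "yaw": 0}, {"fingers": 1, "slide": [0.03, 0.4, 0], "yaw": 0}, {"fingers": 1, "slide": [0.03, 0.4, 0], "yaw": 0}, {"fingers": 1, "slide": [0.04, 0.4, 0], "yaw": 0}, {"fingers": 1, "slide": [0.04, 0.4, 0], "yaw": 0}, {"fingers": 1, "slide": [0.04, 0.4, 0], "yaw": 0}, {"fingers": 1, "slide": [0.03, 0.4, 0], "yaw": 0}, {"fingers": 1, "slide": [0.03, 0.4, 0], "yaw": 0}, {"fingers": 1, "slide": [0.02, 0.2, 0], "yaw": 0}, {"fingers": 1, "slide": [0, 0, 0], "yaw": 0}, {"fingers": 1, "slide": [0, 0, 0], "yaw": 0}]'

```text
time: 39.15
position: [0.613, -0.0725, 0.1672]
orientation: [-3.14, 0.0, 1.489]
ft_force: [-0.5, 0.3, -1.3]
opening: 0.125
finger_force: 30.0
```

Run:
```python
from h import *
plan([(.6133,-.0734,.1674,85.3),(.6133,-.0734,.1206,85.3)])
s=viewer.capture('side');t=viewer.capture('top')
f=lambda i:cv2.resize(i,None,fx=2.5,fy=2.5,interpolation=cv2.INTER_CUBIC)
cv2.imwrite("pics/8.png",np.hstack([f(t[130:330,230:390]),f(s[120:320,220:380])]))
```

```text
yaw 0.00  slide [-0.02  0.01 -0.  ]
yaw 0.00  slide [0.   0.   0.94]
```

View pics/8.png

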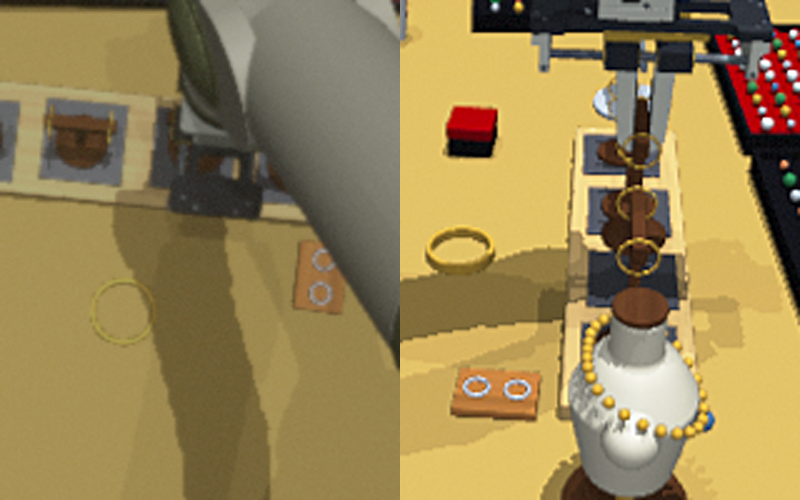

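Stand a stands on mat 2, and d hangs over mat 3 with everything upright. Lowering.

Emit:
jog_arm --series '[{"fingers": 1, "slide": [-0.02, 0.01, 0.15], "yaw": 0}, {"fingers": 1, "slide": [0, 0, 0.25], "yaw": 0}, {"fingers": 1, "slide": [0, 0, 0.25], "yaw": 0}, {"fingers": 1, "slide": [0, 0, 0.2], "yaw": 0}, {"fingers": 1, "slide": [0, 0, 0.06], "yaw": 0}, {"fingers": 1, "slide": [0, 0, 0.02], "yaw": 0}, {"fingers": 1, "slide": [0, 0, 0.01], "yaw": 0}, {"fingers": 1, "slide": [0, 0, 0], "yaw": 0}, {"fingers": 1, "slide": [0, 0, 0], "yaw": 0}]'

```text
time: 40.15
position: [0.6142, -0.0737, 0.1208]
orientation: [3.141, -0.0, 1.489]
ft_force: [-0.4, 0.4, -1.9]
opening: 0.122
finger_force: 30.0
```

Emit:
jog_arm --series '[{"fingers": 1, "slide": [0, 0, 0.01], "yaw": 0}, {"fingers": 1, "slide": [0, 0, 0.01], "yaw": 0}, {"fingers": 1, "slide": [0, 0, 0], "yaw": 0}]'

```text
time: 40.45
position: [0.6146, -0.0737, 0.1204]
orientation: [3.14, 0.0, 1.489]
ft_force: [-1.3, 0.1, 5.9]
opening: 0.123
finger_force: 30.0
```

Contact. I'll open, rise and back off towards the base (tool −y) so the view is clear.

Emit:
jog_arm --series '[{"fingers": 1, "slide": [0, 0, -0.01], "yaw": 0}, {"fingers": -1, "slide": [0, 0, 0], "yaw": 0}, {"fingers": -1, "slide": [0, 0, 0], "yaw": 0}, {"fingers": -1, "slide": [0, 0, 0], "yaw": 0}, {"fingers": -1, "slide": [0, 0, 0], "yaw": 0}, {"fingers": -1, "slide": [0, 0, -0.2], "yaw": 0}, {"fingers": -1, "slide": [0, 0, -0.5], "yaw": 0}, {"fingers": -1, "slide": [0, 0, -0.5], "yaw": 0}, {"fingers": -1, "slide": [0, 0, -0.5], "yaw": 0}, {"fingers": -1, "slide": [0, 0, -0.5], "yaw": 0}, {"fingers": -1, "slide": [0, 0, -0.3], "yaw": 0}, {"fingers": -1, "slide": [0, -0.4, 0], "yaw": 0}, {"fingers": -1, "slide": [0, -0.5, 0], "yaw": 0}, {"fingers": -1, "slide": [0, -0.5, 0], "yaw": 0}, {"fingers": -1, "slide": [0, -0.5, 0], "yaw": 0}, {"fingers": -1, "slide": [0, -0.5, 0], "yaw": 0}, {"fingers": -1, "slide": [0, -0.5, 0], "yaw": 0}, {"fingers": -1, "slide": [0, -0.3, 0], "yaw": 0}, {"fingers": -1, "slide": [0, 0, 0], "yaw": 0}]'

```text
time: 42.35
position: [0.4531, -0.0608, 0.2454]
orientation: [-3.141, 0.001, 1.489]
ft_force: [0.2, 0.1, 0.9]
opening: 1.001
finger_force: 0.0
```

Run:
```python
from h import *
s=viewer.capture('side');t=viewer.capture('top')
cv2.imwrite("pics/9.png",np.vstack([cv2.resize(t[140:240,180:460],None,fx=2.8,fy=2.8,interpolation=cv2.INTER_CUBIC)[:, :784],cv2.copyMakeBorder(cv2.resize(s[100:320,200:400],None,fx=1.4,fy=1.4),0,0,0,504,0)]))
```

```text
(no output)
```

View pics/9.png

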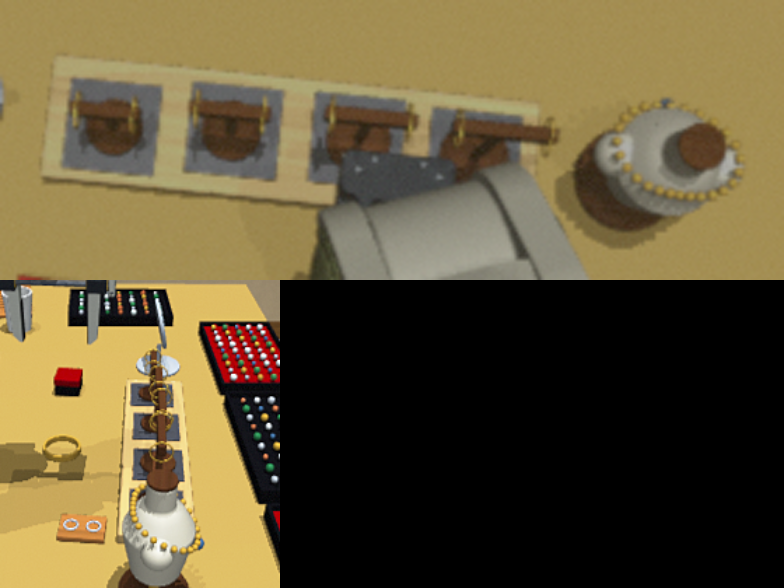

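The final view shows all four stands upright with their bars along the row. The feet that can be seen are within a few millimetres of their mat centres: b at (113,127), a at (232,130) and d at (359,135). Bust and mirror are where they were, so I'm handing in.

```bash
python3 -c "
from bench import order
print(order.hand_in())"
```

```text
the job is handed in; nothing more can be done
None
```

The job is handed in at about 42 s of the 104 s: all four stands are upright on their mats, climbing from the shortest (b) by the mirror through a and d to the tallest (c) by the bust, with nothing knocked over and the bust and mirror unmoved in the final images; no verdict came back.

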